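Refit the keyed knob and index the jar carousel

TASK

The black knob of the parts-cleaning carousel has been left in the tray: put it back on the carousel's spindle, turning it until its keyway slips over the brass key and it sits fully home on the collar, without turning the carousel yet. Then use the knob to turn the carousel one click counter-clockwise (seen from above), so that it rests in the next detent, and let go, leaving the knob fully home. Leave the other things on the bench where they are.

Things in the scene. Friction and masses are not known exactly. Their poses are not given: they have to be found in the camera images.
- knob: Black keyed knob standing in the shallow grey tray (floor 5 mm above the bench pad), about 0.12 kg. Origin: centre of its underside, z up. Hub 36 mm across, 32 mm high; cap disc 42 mm across up to 38 mm; on top a grip bar. Bore from below: 16 mm diameter, 32 mm deep, with one keyway 8.4 mm wide out to 12.5 mm from the axis on the +x side.
- knob_grip (a point): On the knob's axis 53 mm above its underside, the middle of the grip bar: 46 mm long along x, 14 mm thick along y, from 38 to 68 mm above the underside; pinch it across the thickness. Same axes as the knob. A white mark on the +x end and top of the bar shows the keyway's side.
- footmat: Round black rubber mat, 250 mm across, 4 mm thick, fixed under the carousel machine. Origin: centre of its underside; the spindle axis stands upright through it. Heights below are above this origin. The machine on it is turned by an angle this pose does NOT show. Its carousel plate is 192 mm across and carries six capped jars at radius 67 mm, jar tops at 94 mm.
- collar (a point): On the spindle axis at 106 mm: the flat top of a dark steel collar, 48 mm across, in the middle of the carousel. Home of the knob's underside. Axes as the mat, so they do not show the key's direction.
- key_top (a point): On the spindle axis at 120 mm: height of the top of the brass key, a bar 6 mm wide standing on the collar against one side of the spindle, out to 11 mm from the axis. It points within 0.8 rad either side of world +x, known only by looking or feeling (the machine's grey box, 74 mm high, is on that side; a red pointer opposite). Axes as the mat, not as the key.
- nose (a point): Tip of the bright steel spindle, on its axis at 135 mm. 14 mm diameter, plain round above the key, the last 6 mm tapering to 7 mm diameter. A knob put on with its keyway off the key rests on the key (underside at 120 mm); turned to within about 0.1 rad of the key it can be lowered home to 106 mm.
- carousel (a joint): Turn of the carousel with spindle and key, rad, counter-clockwise from above positive. 0 at the start, in a detent; the next is at 1.047 (60 degrees, one jar). Leaving a detent takes about 0.2 N m; past halfway it pulls itself into the next, which holds it as firmly. Fit play lets the knob turn up to 0.4 rad before the key drives. Turning a lightly pressed knob on top of the key does not move it.
- gear: Bystander: small brass clock wheel, 40 mm across, 17 mm high, lying in the tray. Origin: centre of its underside.
- barrel: Bystander: brass spring barrel, 28 mm across, 17 mm high, lying in the tray. Origin: centre of its underside.
- loupe: Bystander: black eye loupe, 36 mm across, 30 mm high, standing on the bench pad. Origin: centre of its underside.
- oil: Bystander: amber bottle with red cap, 32 mm across, 70 mm high, standing on the bench pad. Origin: centre of its underside.
- driver: Bystander: blue-handled screwdriver, 150 mm long, lying on the bench pad. Origin: centre of its underside.
- cup: Bystander: white plastic cup, 60 mm across, 60 mm high, standing on the bench pad. Origin: centre of its underside.
Not all that is in view belongs to the job. What is shaped like the knob but purple or turquoise is not meant.

How it is judged:
On the way, in this order (a step that is already met when the one before it is completed fails the run):
1. the knob is keyed and fully home on the collar (within 3 mm) with the carousel still in its first detent (within 0.25 rad) (horizontal distance between knob and footmat below 0.004 m and z of knob in the frame of footmat between 0.102 and 0.109 m and angle between knob's own z axis and vertical below 0.12 rad and value of joint carousel between -0.25 and 0.25 rad), for 0.2 s.
2. the carousel has been turned to the next detent (value of joint carousel above 0.9 rad), for 0.1 s.
At the end, for the whole second after the job is handed in: The knob stands on the spindle, upright within 0.12 rad, its axis within 4 mm of the spindle's and its underside on the collar (from 4 mm below to 3 mm above 106 mm over the mat's origin); the carousel rests in the next detent, at 1.047 rad within 0.1 rad; all is still (horizontal distance between knob and footmat below 0.004 m and z of knob in the frame of footmat between 0.102 and 0.109 m and angle between knob's own z axis and vertical below 0.12 rad and value of joint carousel between 0.947 and 1.147 rad and velocity of joint carousel between -0.05 and 0.05 rad/s and linear speed of knob below 0.02 m/s); the robot touches nothing.
It fails at once if the carousel is turned by more than 0.4 rad while the knob is not home on the spindle (more than 8 mm too high or 8 mm off the axis) (value of joint carousel above 0.4 rad and (z of knob in the frame of footmat above 0.114 m or horizontal distance between knob and footmat above 0.008 m)).
It fails at once if the carousel is turned the wrong way or well past the next detent (value of joint carousel below -0.3 rad or value of joint carousel above 1.4 rad).
It fails at once if a bystander is moved by more than 40 mm (distance of any of gear, barrel, loupe, oil, driver, cup from where it was at the start of the episode above 0.04 m).
It also fails if it takes over 51 s, if anything falls off the work surface, if the arm or the gripper's body presses on something with over 40 N, if the wrist force passes 120 N, or if a joint passes its speed limit or range.

ROBOT

A 6-joint arm with a two-finger parallel gripper is mounted at the origin on the work surface. World frame = base frame: x ahead of the robot, y to its left, z up, the work surface at z = 0. Lengths are in m, angles in rad, forces in N, time in s.
With the tool pointing down it reaches from about 0.35 to 0.775 m from the base axis. Payload 7.3 kg.
Tool frame: the origin (TCP) lies on the centre line of the jaws, within the pads' length; the fingertips stand ahead of it and the grasp point (between the pads) lies 11 mm behind it (robot.nose_length is the z of the fingertips in the tool frame, in m); z points along the fingers, y is the line along which they close (so a half turn about z gives the same grasp; the last joint's range is limited). The gripper opens to 92 mm and grips with 3 to 60 N. Pads are 19 mm wide; open, the fingers measure 130 mm over their backs; the gripper's body (75 mm by 190 mm) begins 47 mm behind the grasp point.
Start: joints at [-1.342, 0.342, 1.524, -0, 1.275, -0.146], TCP at [0.192, -0.489, 0.235] pointing down, gripper open.
Joint ranges: [-2.53, 2.53], [-0.77, 2.02], [0.04, 2.7], [-1, 4.14], [0.28, 2.66], [-3.11, 3.11]. Speed limits (rad/s): [2.57, 2.57, 3.14, 3.14, 3.14, 3.14].

INTERFACE

Orientations are given as [roll, pitch, yaw] about the fixed x, y, z axes, in that order (R = Rz(yaw) Ry(pitch) Rx(roll)).
In Python, from cell import robot, cams gives the robot as it stands. The module is installed in compiled form; this text tells all that it offers.
- The arm moves only by the tool carry_out, never from a script. Its argument "deltas" is a list of rows, each a list of 7 numbers: the shift along the tool's x, y, z in cm, then the turn, a rotation vector about the tool's x, y, z in rad, then the opening, from 0 (shut) to 1 (fully open). A call has exactly 8 rows; each row shifts and turns the commanded pose from where the row before left it, along the tool's axes as they then stand; what a row does not reach is not made up. A row lasts 1/12 s, in which the tool goes at most 41.7 mm and 7.16 degrees, less where a joint would pass 70% of its speed; a pose out of reach is approached as far as the arm can. A call is refused whole if a number of a shift passes 4.17 or a number of a turn 0.125, either way. A call with a gripper value outside its range is refused whole. The fingers move at their own pace and stop on an object; "force" is the grip in N (left out, the last holds). Time passes only in rows, so rows that do not move let the fingers close, or fill a call up. It gives the time, the measured TCP pose, the force, the opening and the grip force at its end, in the units of the state.
- robot.observe(): the state, without advancing time (a new reading comes with each control period).
- cams.read_camera(name): name is "side" or "top"; returns a dict with "image" (400x640x3 uint8, blue, green, red), "depth" (400x640 float32, m along the optical axis (not along the pixel's ray), 0 where there is no reading), "fx", "fy", "cx", "cy" (pixels), "D" ([k1, k2, p1, p2, k3] as OpenCV has them; the pictures are not rectified), "world_to_cam" (4x4, takes a point from world to camera coordinates). Camera axes: x right, y up, looking along -z (the intrinsics and any distortion apply to the point x, -y, -z); pixel columns grow to the right and rows downward; lengths in m; the calibration is good to about 2 mm. A picture is of the moment at which its call begins.
- robot.hand_in(): hands the job in; it is judged then, once.
The state is a dict: "time": time; "qpos": joint angles; "qvel": joint speeds; "joint_efforts": joint torques, N m; "tool_pos": TCP position; "tool_rot": TCP orientation; "contact_force": force on the tool from outside, world axes, zero at the start; "torque": the same for the moment, N m; "opening": finger opening in m; "grip_force": force on a finger pad.
Only numpy, scipy, OpenCV 4.12 (cv2) and the standard library are available. Lean on these libraries where they do the work, as an engineer would, in place of code of your own. Each camera call takes 0.05 s, during which the arm holds its last target. There are 200 camera calls.

## Working session

There is one attempt and no reset: what is moved stays moved. The work goes in short steps, Python scripts to look and compute and a tool call to move; the robot and the scene stay as the last step left them, time stands still between calls to the robot, and variables do not carry over. Pictures are saved under pics/ and viewed, at most 10 in all, crops included, and the job is handed in when it is done.

Besides the shell and the picture viewer there is one more tool, called as name(argument=value, ...), one argument or row to a line, values as JSON. carry_out: Moves the arm, as the interface text tells. Its arguments: {"type":"object","properties":{"deltas":{"type":"array","items":{"type":"array","items":{"type":"number"}}},"force":{"type":"number"}},"required":["deltas"]}

```bash
mkdir -p pics
cat > h.py <<'E'
import numpy as np, cv2
from cell import robot, cams
def get(n):
    c=cams.read_camera(n); c['K']=np.array([[c['fx'],0,c['cx']],[0,c['fy'],c['cy']],[0,0,1.]]); c['D']=np.array(c['D'],float); return c
def ray(c,uv):
    p=cv2.undistortPoints(np.array(uv,float).reshape(-1,1,2),c['K'],c['D']).reshape(-1,2)
    T=np.linalg.inv(np.array(c['world_to_cam'])); d=np.c_[p[:,0],-p[:,1],-np.ones(len(p))]@T[:3,:3].T
    return T[:3,3],d
def onz(c,uv,z):
    o,d=ray(c,uv); return o+d*((z-o[2])/d[:,2])[:,None]
def proj(c,P):
    T=np.array(c['world_to_cam']); q=np.atleast_2d(P)@T[:3,:3].T+T[:3,3]; q=q*[1,-1,-1]
    return cv2.projectPoints(q,np.zeros(3),np.zeros(3),c['K'],c['D'])[0].reshape(-1,2)
E
python3 - <<'E'
from h import *
import pickle
o=robot.observe(); print(o, robot.nose_length)
for n in ('top','side'):
    c=get(n); cv2.imwrite(f'pics/{n}0.png',c['image']); pickle.dump(c,open(n+'0.pkl','wb')); print(n,np.round(c['world_to_cam'],3),c['fx'],c['D'])
E
```

```text
{'time': 0.0, 'qpos': array([-1.34196428e+00,  3.42721739e-01,  1.52501130e+00, -1.54924702e-05,
        1.27537760e+00, -1.45990312e-01]), 'qvel': array([ 1.87197762e-03, -7.74041935e-04, -4.91424521e-04,  6.36975410e-05,
        1.93773142e-03, -5.06268128e-04]), 'joint_efforts': array([ 7.40061532e-04, -4.31245816e+01, -2.44218886e+01,  7.17497477e-02,
        5.57788624e-02, -1.62716506e-04]), 'tool_pos': array([ 0.1921387 , -0.48816146,  0.23404745]), 'tool_rot': array([-3.14008866e+00, -2.06167510e-04,  3.74826721e-01]), 'contact_force': array([-0.73330582, -0.71757058, -0.01107226]), 'torque': array([0.02983032, 0.02784721, 0.05074211]), 'grip_force': 0.0, 'opening': 0.09168700757006655} 0.008
top [[-0.028 -1.     0.014  0.078]
 [ 0.98  -0.025  0.198 -0.571]
 [-0.197  0.019  0.98  -1.034]
 [ 0.     0.     0.     1.   ]] 425.31239814402016 [-0.02077105  0.          0.          0.          0.        ]
side [[ 0.988 -0.151  0.004 -0.562]
 [ 0.08   0.546  0.834 -0.185]
 [-0.129 -0.824  0.551 -0.905]
 [ 0.     0.     0.     1.   ]] 393.81617038732213 [-0.00246314  0.          0.          0.          0.        ]
```

View pics/top0.png

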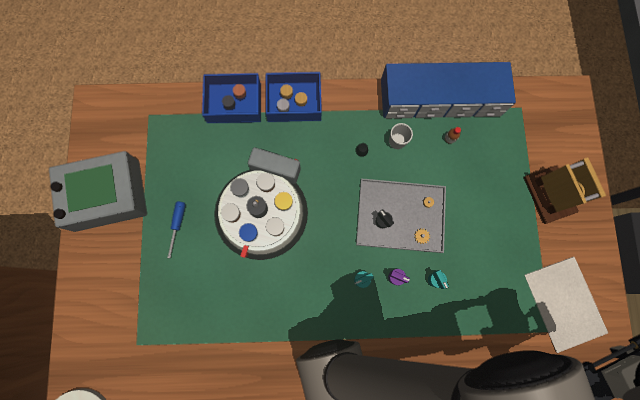

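View pics/side0.png

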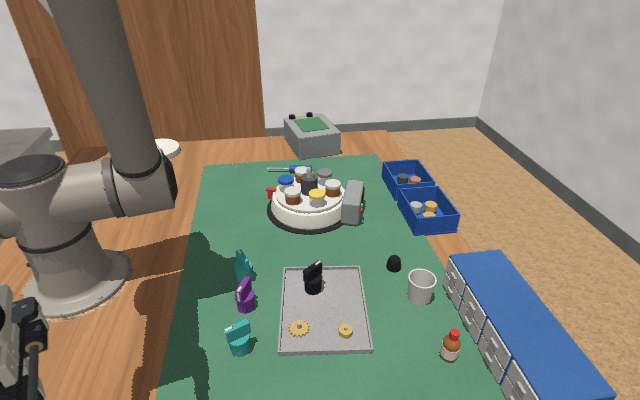

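Candidates: black knob in the tray at top (384,218) and side (313,278). The purple one is at top (399,276), and the turquoise ones are at (363,278) and (438,279). The black one in the tray fits the description. The footmat and carousel are centred near top (259,211). I'll confirm with an enlarged mosaic.

Run:
```python
from h import *
import pickle
t=pickle.load(open('top0.pkl','rb')); s=pickle.load(open('side0.pkl','rb'))
def crop(c,u,v,w,h,W,H): return cv2.resize(c['image'][v:v+h,u:u+w],(W,H),interpolation=cv2.INTER_CUBIC)
a=np.hstack([crop(t,365,200,40,30,400,300),crop(s,293,255,40,30+10,400,300)])
b=np.hstack([crop(t,239,191,40,30,400,300),crop(s,289,165,40,30,400,300)])
cv2.imwrite('pics/m1.png',np.vstack([a,b]))
# footmat / plate fits
hsv=cv2.cvtColor(t['image'],cv2.COLOR_BGR2HSV); 
# white mark on knob (top)
for n,c,(u,v,w,h) in (('top',t,(365,200,40,34)),('side',s,(293,255,40,45))):
    g=c['image'][v:v+h,u:u+w].min(2); dep=c['depth'][v:v+h,u:u+w]
    if n=='top': print(g[4:30,4:34])
print('collar depth z at top centre')
T=np.linalg.inv(np.array(t['world_to_cam']))
def pts(c,u0,v0,w,h):
    T=np.linalg.inv(np.array(c['world_to_cam'])); vv,uu=np.mgrid[v0:v0+h,u0:u0+w]
    p=cv2.undistortPoints(np.c_[uu.ravel(),vv.ravel()].astype(float).reshape(-1,1,2),c['K'],c['D']).reshape(-1,2); d=c['depth'][v0:v0+h,u0:u0+w].ravel()
    P=np.c_[p[:,0]*d,-p[:,1]*d,-d]; return P@T[:3,:3].T+T[:3,3]
P=pts(t,365,200,40,34); k=P[:,2]>0.055; q=P[k]; print('bar pts',k.sum(),q.mean(0),q.min(0),q.max(0)); 
u,S,V=np.linalg.svd((q-q.mean(0))[:,:2]); print(V[0],S/np.sqrt(k.sum()))
P=pts(t,235,185,50,50); k=P[:,2]>0.098; print('collar/nose',k.sum(),P[k].mean(0),P[k].min(0),P[k].max(0))
k=P[:,2]>0.115; print('nose',k.sum(),P[k].mean(0) if k.any() else 0)
```

```text
[[136 136 133 131 132 135 133 135 133 135 135 133 135 133 133 135 137 139
  138 134 133 135 135 133 136 133 135 135 137 141]
 [135 135 137 134 132 137 136 139 137 138 136 138 139 138 133 133 135 134
  134 135 136 135 135 132 131 135 137 134 133 137]
 [136 135 137 135 134 136 137 139 138 139 136 141 138 137 135 135 136 135
  136 139 138 136 139 135 135 134 139 135 133 135]
 [136 134 139 136 137 131 135 136 138 137 134 139 140 133 136 138 138 140
  136 141 141 136 134 136 137 137 140 137 135 136]
 [134 137 138 136 141 129 134 134 137 139 134 137 140 136 133 136 139 138
  138 140 142 138 132 132 133 133 136 137 136 137]
 [135 139 136 135 140 136 137 137 137 140 139 137 113  77 108 140 143 139
  137 136 140 139 137 135 136 133 138 139 137 135]
 [135 138 138 138 140 141  91 133 139 141 140  93 100  60  48 107 142 144
  142 139 138 136 136 134 137 139 138 137 138 134]
 [133 136 137 145  95  84  66  80 138 145  89  94 181 188  73  61 118 142
  143 140 137 134 134 133 136 139 143 142 138 136]
 [135 138 141  96  68  67  69  67  86  75  46  54 121 193 148  59  52  69
   81 112 139 138 134 135 
[... 1816 characters left out ...]
  53  23  25  25  30  29  48  66
  127 102 128 134 141 139 138 139 136 133 135 139]
 [135 131 131 135 139 140 140 141 143 137 134 104 101  74  98 102 132 135
  141 135 140 142 141 138 137 138 137 134 135 138]
 [139 135 132 135 140 140 140 140 142 139 140 137 139 135 136 135 141 143
  143 139 136 137 140 140 140 138 133 135 138 138]]
collar depth z at top centre
bar pts 130 [ 0.52724137 -0.10348235  0.08774945] [ 0.35783527 -0.12483175  0.0562507 ] [0.55150134 0.08348392 1.12503614]
[ 0.68305469 -0.73036723] [0.03186102 0.01319553]
collar/nose 444 [0.55104683 0.20734799 0.1348043 ] [0.35783527 0.08348392 0.09800693] [0.61593224 0.26690875 1.12503614]
nose 51 [0.51436981 0.18275124 0.36430895]
```

View pics/m1.png

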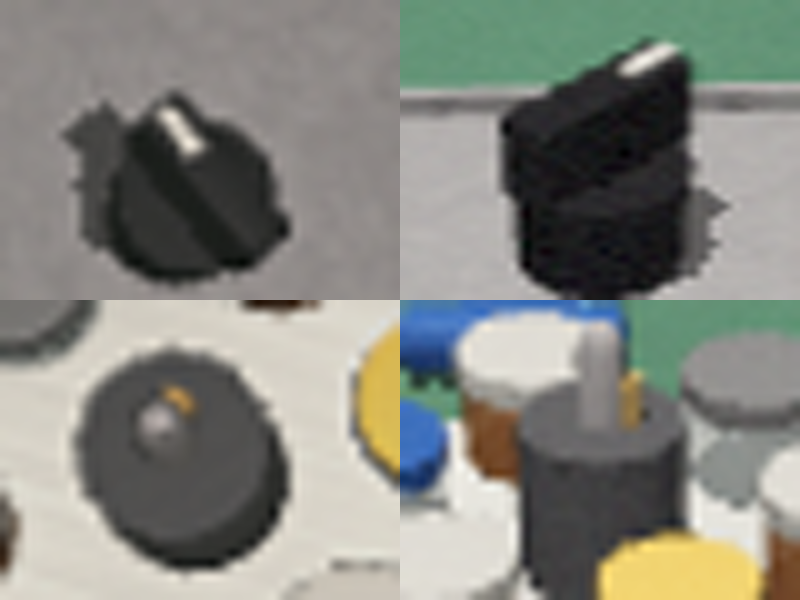

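The mosaic shows the black knob with the white mark on the upper-left bar end (top about (383,212)). The brass key is at top about (257,201), just right of and above the spindle tip at about (255,204). In the side view the key is to the right of the spindle.

```bash
cat > m.py <<'E'
from h import *
def cloud(c,u0,v0,w,h):
    T=np.linalg.inv(np.array(c['world_to_cam'])); vv,uu=np.mgrid[v0:v0+h,u0:u0+w]
    p=cv2.undistortPoints(np.c_[uu.ravel(),vv.ravel()].astype(float).reshape(-1,1,2),c['K'],c['D']).reshape(-1,2); d=c['depth'][v0:v0+h,u0:u0+w].ravel()
    P=np.c_[p[:,0]*d,-p[:,1]*d,-d]@T[:3,:3].T+T[:3,3]; P[d==0]=np.nan
    return P, c['image'][v0:v0+h,u0:u0+w].reshape(-1,3), np.c_[uu.ravel(),vv.ravel()]
def circ(q):
    (x,y),r=cv2.minEnclosingCircle(q[:,:2].astype(np.float32)); return x,y,r
def centroid(c,box,cond):
    u,v,w,h=box; im=c['image'][v:v+h,u:u+w].astype(int); m=cond(im)
    n,l,st,ce=cv2.connectedComponentsWithStats(m.astype(np.uint8)); 
    if n<2: return None
    i=1+np.argmax(st[1:,4]); return ce[i]+[u,v], st[i,4]
brass=lambda im:(im[...,2]-im[...,0]>50)&(im[...,2]>110)
E
python3 - <<'E'
from m import *
import pickle
t=pickle.load(open('top0.pkl','rb')); s=pickle.load(open('side0.pkl','rb'))
for n,c in (('top',t),('side',s)):
    P=cloud(c,330,150,20,20)[0] if n=='top' else cloud(c,240,230,15,15)[0]; print(n,'pad z',np.nanmedian(P[:,2]))
    T=np.linalg.inv(np.array(c['world_to_cam'])); print('cam',T[:3,3])
P,I,U=cloud(t,365,203,40,30)
for lo,hi in((.062,.09),(.066,.085),(.036,.05)):
    q=P[(P[:,2]>lo)&(P[:,2]<hi)]; print('knob',len(q),q.mean(0),np.median(q[:,2]),cv2.minAreaRect(q[:,:2].astype(np.float32)),circ(q))
P,I,U=cloud(t,239,191,40,36)
q=P[(P[:,2]>.102)&(P[:,2]<.116)]; print('collar top',len(q),q.mean(0),np.median(q[:,2]),circ(q))
q=P[(P[:,2]>.118)&(P[:,2]<.15)]; print('nose',len(q),q.mean(0),q.max(0))
P,I,U=cloud(s,289,165,40,35)
q=P[(P[:,2]>.12)&(P[:,2]<.15)]; print('side nose',len(q),q.mean(0),q.max(0))
# side pole/keys
print('brass top',centroid(t,(249,193,20,16),brass),'side',centroid(s,(305,168,14,14),brass))
w=lambda im:im.min(2)>90
print('mark top',centroid(t,(379,206,6,9),w)); print('mark side',centroid(s,(313,258,9,8),lambda im:im.min(2)>150))
# mat: dark pixels ellipse
g=t['image'][150:275,205:320].max(2); m=(g<60).astype(np.uint8); 
pl=(t['image'][150:275,205:320].min(2)>150).astype(np.uint8)
cs=cv2.findContours(cv2.morphologyEx(pl,cv2.MORPH_CLOSE,np.ones((15,15))),0,1)[0]; k=max(cs,key=cv2.contourArea); h=k.reshape(-1,2)+[205,150]
print('plate',cv2.fitEllipse(h.astype(np.float32)))
w2=onz(t,h,0.05); print(circ(w2))
E
```

```text
top pad z 0.002188349138263157
cam [0.35783527 0.08348392 1.12503614]
side pad z 0.0029568388241031363
cam [ 0.45348653 -0.73008404  0.65592916]
knob 117 [ 0.5303997  -0.10662161  0.0727079 ] 0.07331650228024422 ((0.5306872725486755, -0.1074901670217514), (0.04615335166454315, 0.014642682857811451), 39.37205123901367) (0.5306476354598999, -0.10745396465063095, 0.02323552593588829)
knob 110 [ 0.5304313  -0.10701036  0.0733453 ] 0.07349932101795975 ((0.5306872725486755, -0.1074901670217514), (0.04615335166454315, 0.014642682857811451), 39.37205123901367) (0.5314160585403442, -0.10837824642658234, 0.02319142036139965)
knob 96 [ 0.52691375 -0.10344208  0.04400117] 0.043913648432765684 ((0.5279353857040405, -0.10857148468494415), (0.040069330483675, 0.04006095230579376), 9.68830680847168) (0.5291800498962402, -0.10680457204580307, 0.022386843338608742)
collar top 265 [0.56212118 0.21404347 0.10796744] 0.10785547107612281 (0.5632089972496033, 0.21517015993595123, 0.024249626323580742)
nose 35 [0.562825   0.21336346 0.1318216 ] [0.57315066 0.22024365 0.13844187]
side nose 36 [0.56265014 0.20840916 0.12912159] [0.57082958 0.21411299 0.13851484]
brass top (array([256.66666667, 200.33333333]), np.int32(3)) side (array([311.6, 174.5]), np.int32(10))
mark top (array([381.65789474, 209.13157895]), np.int32(38))
mark side (array([317.5, 262.3]), np.int32(10))
plate ((258.76361083984375, 210.4586181640625), (77.90504455566406, 81.13053131103516), 70.22650909423828)
(0.5629269480705261, 0.21407292783260345, 0.10501658916473389)
```

Run:
```python
from m import *
import pickle
t=pickle.load(open('top0.pkl','rb')); s=pickle.load(open('side0.pkl','rb'))
C=np.array([.563,.2147])
for n,c,(u,v,w,h) in (('top',t,(252,196,11,11)),('side',s,(306,168,11,12))):
    im=c['image'][v:v+h,u:u+w].astype(float); W=np.clip(im[...,2]-im[...,0]-25,0,None); print(n,W.astype(int))
    vv,uu=np.mgrid[v:v+h,u:u+w]; m=np.array([(W*uu).sum(),(W*vv).sum()])/W.sum(); 
    for z in (.122,.118,.115):
        p=onz(c,m,z)[0]; print(m,z,p, np.arctan2(p[1]-C[1],p[0]-C[0]),np.hypot(*(p[:2]-C)))
    for a in (-.8,-.6,-.4,-.2,0,.2,.4,.6): print(a,proj(c,[C[0]+.009*np.cos(a),C[1]+.009*np.sin(a),.122])[0].round(1),end=' ')
    print('nose',proj(c,[*C,.137]),'colr',proj(c,[*C,.108]))
for n,c in(('side',s),):
    im=c['image'][160:185,296:322]; print(im.min(2))
# machine box & red pointer direction
hsv=cv2.cvtColor(t['image'],cv2.COLOR_BGR2HSV)
r=centroid(t,(235,240,20,20),lambda im:(im[...,2]-im[...,1]>80)); p=onz(t,r[0],.03)[0]; print(r,p,np.arctan2(*(C-p[:2])[::-1]))
```

```text
top [[ 0  0  0  0  0  0  0  0  0  0  0]
 [ 0  0  0  0  0  0  0  0  0  0  0]
 [ 0  0  0  0  0  0  0  0  0  0  0]
 [ 0  0  0  0  0  0  0  0  0  0  0]
 [ 0  0  0 22 77 47  0  0  0  0  0]
 [ 0  0  0  0 12 63 14  0  0  0  0]
 [ 0  0  0  0  0  9  0  0  0  0  0]
 [ 0  0  0  0  0  0  0  0  0  0  0]
 [ 0  0  0  0  0  0  0  0  0  0  0]
 [ 0  0  0  0  0  0  0  0  0  0  0]
 [ 0  0  0  0  0  0  0  0  0  0  0]]
[256.51229508 200.43852459] 0.122 [0.57124942 0.2107558  0.122     ] -0.445989118397773 0.009143832776612288
[256.51229508 200.43852459] 0.118 [0.5721005  0.21126335 0.118     ] -0.3610772601693627 0.009727774530557136
[256.51229508 200.43852459] 0.115 [0.5727388  0.21164401 0.115     ] -0.3040644971309327 0.010207022956567157
-0.8 [257.6 201.2] -0.6 [257.  200.8] -0.4 [256.3 200.4] -0.2 [255.6 200.2] 0 [254.9 200.2] 0.2 [254.1 200.3] 0.4 [253.4 200.5] 0.6 [252.8 200.9] nose [[254.03839711 202.59032754]] colr [[255.61969254 204.97407048]]
side [[ 0  0  0  0  0  0  0  0  0  0  0]
 [ 0  0  0  0  0  0  0  0  0  0  0]
 [ 0  0  0  0  0  0  0  0  0  0  0]
 [ 0  0  0  0  0  0  0  0  0  0  0]
 [ 0 
[... 2961 characters left out ...]
 103 104 103
  102  88  54  91 177 180 144 140]
 [ 44  39  39  42  45  54  65  80  93 106 101 103 106 106 103 100 100  91
   81  53  48  92 177 138 140 141]
 [106  39  41  46  40  56  60  66  58  56  65  73  82  78  75  59  59  56
   57  47  49  87 137 136 140 142]
 [219  80  45  41  42  60  60  66  61  55  67  62  63  61  63  56  60  54
   52  47  48  86 135 138 138 139]
 [222 218 216 183  98  58  64  61  65  65  64  64  62  65  57  57  59  60
   56  46  49 111 196 134 139 139]
 [221 222 221 218 184  59  63  63  65  65  64  65  62  64  63  64  60  57
   54  46  55 117 218 194 143 139]]
(array([244.01818182, 250.78181818]), np.int32(55)) [0.45964592 0.2544589  0.03      ] -0.3672356527813332
```

carry_out(
  deltas=[
    [2.84,-1.44,0.6,0,0,0,0.6],
    [2.84,-1.44,0.6,0,0,0,0.6],
    [2.84,-1.44,0.6,0,0,0,0.6],
    [2.84,-1.44,0.6,0,0,0,0.6],
    [2.84,-1.44,0.6,0,0,0,0.6],
    [2.84,-1.44,0.6,0,0,0,0.6],
    [2.84,-1.44,0.6,0,0,0,0.6],
    [2.84,-1.44,0.6,0,0,0,0.6],
  ],
  force=25,
)

```text
time: 0.77
tool_pos: [0.3621, -0.2967, 0.1862]
tool_rot: [-3.141, 0.0, 0.375]
contact_force: [-0.1, -1.0, 0.3]
opening: 0.0553
grip_force: 0.0
```

carry_out(
  deltas=[
    [2.84,-1.44,0.6,0,0,0,0.6],
    [2.84,-1.44,0.6,0,0,0,0.6],
    [2.84,-1.44,0.6,0,0,0,0.6],
    [2.84,-1.44,0.6,0,0,0,0.6],
    [2.84,-1.44,0.6,0,0,0,0.6],
    [2.84,-1.44,0.6,0,0,0,0.6],
    [2.84,-1.44,0.6,0,0,0,0.6],
    [2.84,-1.44,0.6,0,0,0,0.6],
  ],
)

```text
time: 1.43
tool_pos: [0.5314, -0.1063, 0.1381]
tool_rot: [-3.141, 0.001, 0.375]
contact_force: [0.1, -1.0, 0.8]
opening: 0.0551
grip_force: 0.0
```

carry_out(
  deltas=[
    [0,0,0,0,0,-0.104,0.6],
    [0,0,0,0,0,-0.104,0.6],
    [0,0,0,0,0,-0.104,0.6],
    [0,0,0,0,0,0,0.6],
    [0,0,0,0,0,0,0.6],
    [0,0,0,0,0,0,0.6],
    [0,0,0,0,0,0,0.6],
    [0,0,0,0,0,0,0.6],
  ],
)

```text
time: 2.1
tool_pos: [0.5306, -0.108, 0.1387]
tool_rot: [3.142, 0.0, 0.685]
contact_force: [-0.6, 0.4, 0.3]
opening: 0.055
grip_force: 0.0
```

```bash
cat >> h.py <<'E'
def to(x,y,z,yaw):
    "remaining tool-frame shift in cm and turn about tool z"
    from scipy.spatial.transform import Rotation as R
    o=robot.observe(); r=R.from_euler('xyz',o['tool_rot']); d=r.inv().apply(np.array([x,y,z])-o['tool_pos'])*100
    tv=(r.inv()*R.from_euler('xyz',[np.pi,0,yaw])).as_rotvec()
    print('t',round(o['time'],2),'pos',o['tool_pos'].round(4),'rot',o['tool_rot'].round(4),'F',o['contact_force'].round(1),'M',o['torque'].round(2),'open',round(o['opening'],4),'grip',round(o['grip_force'],1),'\nshift cm',d.round(2),'turn',tv.round(3))
E
python3 -c "
from h import *
to(.5307,-.1075,.057,.687)
from m import *
c=get('top'); cv2.imwrite('pics/t2.png',c['image'])
P,I,U=cloud(c,365,203,40,30)
"
```

```text
t 2.1 pos [ 0.5306 -0.108   0.1387] rot [3.1415 0.     0.6851] F [-0.6  0.4  0.3] M [-0.06 -0.02  0.02] open 0.055 grip 0.0 
shift cm [ 0.03 -0.03  8.17] turn [ 0.     0.    -0.002]
```

carry_out(
  deltas=[
    [0,0,2,0,0,0,0.6],
    [0,0,2,0,0,0,0.6],
    [0,0,2,0,0,0,0.6],
    [0,0,1.5,0,0,0,0.6],
    [0,0,0.6,0,0,0,0.6],
    [0,0,0,0,0,0,0.6],
    [0,0,0,0,0,0,0.0],
    [0,0,0,0,0,0,0.0],
  ],
)

```text
time: 2.82
tool_pos: [0.5315, -0.1081, 0.0587]
tool_rot: [3.14, -0.001, 0.687]
contact_force: [0.7, -0.1, 0.8]
opening: 0.0462
grip_force: 0.0
```

carry_out(
  deltas=[
    [0,0,0,0,0,0,0],
    [0,0,0,0,0,0,0],
    [0,0,0,0,0,0,0],
    [0,0,0,0,0,0,0],
    [0,0,0,0,0,0,0],
    [0,0,0,0,0,0,0],
    [0,0,0,0,0,0,0],
    [0,0,0,0,0,0,0],
  ],
)

```text
time: 3.48
tool_pos: [0.5308, -0.1079, 0.0579]
tool_rot: [3.141, -0.0, 0.687]
contact_force: [-0.7, -0.7, 3.3]
opening: 0.0137
grip_force: 25.0
```

carry_out(
  deltas=[
    [0,0,-1,0,0,0,0],
    [0,0,-2,0,0,0,0],
    [0,0,-3,0,0,0,0],
    [0,0,-3,0,0,0,0],
    [0,0,-3,0,0,0,0],
    [0,0,-2,0,0,0,0],
    [0,0,-1.5,0,0,0,0],
    [0,0,0,0,0,0,0],
  ],
)

```text
time: 4.15
tool_pos: [0.5322, -0.1082, 0.2165]
tool_rot: [3.136, -0.003, 0.687]
contact_force: [1.1, -0.6, -1.4]
opening: 0.0134
grip_force: 25.0
```

```bash
python3 -c "
from h import *
to(.563,.2147,.213,.687)"
```

```text
t 4.15 pos [ 0.5322 -0.1082  0.2165] rot [ 3.1359 -0.0034  0.6869] F [ 1.1 -0.6 -1.4] M [-0.05 -0.08 -0.05] open 0.0134 grip 25.0 
shift cm [ 22.86 -23.02   0.3 ] turn [ 0.006 -0.003 -0.   ]
```

carry_out(
  deltas=[
    [1.9,-1.92,0,0,0,0,0],
    [1.9,-1.92,0,0,0,0,0],
    [1.9,-1.92,0,0,0,0,0],
    [1.9,-1.92,0,0,0,0,0],
    [1.9,-1.92,0,0,0,0,0],
    [1.9,-1.92,0,0,0,0,0],
    [1.9,-1.92,0,0,0,0,0],
    [1.9,-1.92,0,0,0,0,0],
  ],
)

```text
time: 4.82
tool_pos: [0.5501, 0.1086, 0.2114]
tool_rot: [-3.14, 0.002, 0.687]
contact_force: [0.0, 0.0, -2.6]
opening: 0.0139
grip_force: 25.0
```

carry_out(
  deltas=[
    [1.9,-1.92,0,0,0,0,0],
    [1.9,-1.92,0,0,0,0,0],
    [1.9,-1.92,0,0,0,0,0],
    [1.9,-1.92,0,0,0,0,0],
    [0,0,0,0,0,0.12,0],
    [0,0,0,0,0,0.12,0],
    [0,0,0,0,0,0.12,0],
    [0,0,0,0,0,0.12,0],
  ],
)

```text
time: 5.48
tool_pos: [0.5602, 0.2151, 0.2111]
tool_rot: [3.141, 0.003, 0.201]
contact_force: [-0.5, -0.3, -1.5]
opening: 0.014
grip_force: 25.0
```

carry_out(
  deltas=[
    [0,0,0,0,0,0.12,0],
    [0,0,0,0,0,0.12,0],
    [0,0,0,0,0,0.12,0],
    [0,0,0,0,0,0.12,0],
    [0,0,0,0,0,0.12,0],
    [0,0,0,0,0,0,0],
    [0,0,0,0,0,0,0],
    [0,0,0,0,0,0,0],
  ],
)

```text
time: 6.15
tool_pos: [0.5607, 0.2148, 0.212]
tool_rot: [3.141, 0.001, -0.39]
contact_force: [-0.2, -0.4, -2.3]
opening: 0.0136
grip_force: 25.0
```

```bash
python3 -c "
from h import *
import pickle
to(.563,.2147,.213,-.4)
t=get('top');s=get('side')
pickle.dump((t,s),open('c3.pkl','wb'))
print(proj(t,[.563,.2147,.165]),proj(s,[.563,.2147,.165]))
a=cv2.resize(t['image'][165:245,215:295],(400,400),interpolation=3);b=cv2.resize(s['image'][110:230,250:370],(400,400),interpolation=3)
cv2.imwrite('pics/m3.png',np.hstack([a,b]))"
```

```text
t 6.15 pos [0.5607 0.2148 0.212 ] rot [ 3.1408e+00  1.0000e-03 -3.8970e-01] F [-0.2 -0.4 -2.3] M [ 0.06  0.05 -0.05] open 0.0136 grip 25.0 
shift cm [ 0.22 -0.08 -0.1 ] turn [0.001 0.001 0.01 ]
[[252.42469329 200.15754593]] [[308.79348373 158.06692633]]
```

View pics/m3.png

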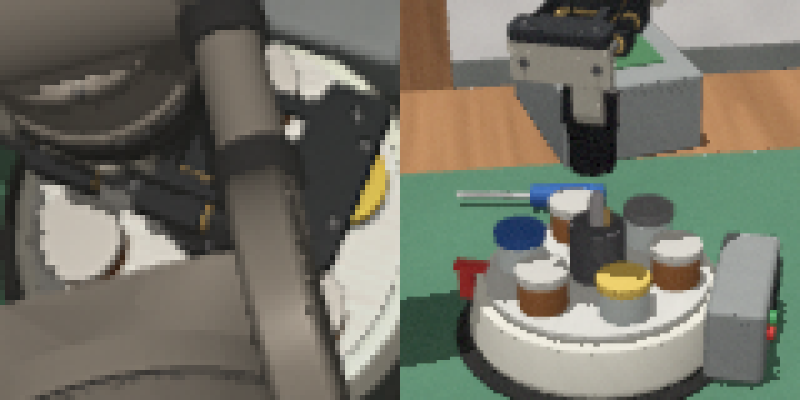

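The top view is blocked by the arm. The side view shows the knob hanging at about column 308 and the spindle at about column 309.3. I'll correct +x by 2 mm and then measure the knob in the side view.

carry_out(
  deltas=[
    [0.22,-0.08,0,0,0,0.01,0],
    [0,0,0,0,0,0,0],
    [0,0,0,0,0,0,0],
    [0,0,0,0,0,0,0],
    [0,0,0,0,0,0,0],
    [0,0,0,0,0,0,0],
    [0,0,0,0,0,0,0],
    [0,0,0,0,0,0,0],
  ],
)

```text
time: 6.92
tool_pos: [0.5633, 0.2148, 0.2127]
tool_rot: [3.142, -0.0, -0.403]
contact_force: [-0.3, -0.5, -1.6]
opening: 0.0141
grip_force: 25.0
```

```bash
cat > k.py <<'E'
from m import *
to(.563,.2147,.213,-.4)
s=get('side')
P,I,U=cloud(s,292,135,35,35)
k=(I.max(1)<70)&(np.abs(P[:,1]-.205)<.04)&(P[:,2]>.14)
for lo in (.155,.160,.165,.170,.175,.180,.185,.19): 
    q=P[k&(P[:,2]>lo)&(P[:,2]<lo+.005)]
    if len(q)>3: print(lo,len(q),'x mid',(q[:,0].min()+q[:,0].max())/2,'w',np.ptp(q[:,0]),'y',q[:,1].min(),q[:,1].max())
print('min z',P[k,2].min())
P,I,U=cloud(s,300,162,18,18)
k=(P[:,2]>.124)&(P[:,2]<.141)&(np.abs(P[:,1]-.21)<.02)&(np.ptp(I.astype(int),axis=1)<40)
q=P[k];print('spindle',len(q),'x mid',(q[:,0].min()+q[:,0].max())/2,q[:,0].mean(),np.ptp(q[:,0]),'y',q[:,1].min(),np.median(q[:,1]))
E
python3 k.py
```

```text
t 6.92 pos [0.5633 0.2148 0.2127] rot [ 3.1415e+00 -1.0000e-04 -4.0310e-01] F [-0.3 -0.5 -1.6] M [0.03 0.03 0.01] open 0.0141 grip 25.0 
shift cm [-0.02  0.02 -0.03] turn [ 0.    -0.    -0.003]
0.16 13 x mid 0.5600230554419557 w 0.031388530657521896 y 0.19670962350072496 0.21262918475025105
0.165 23 x mid 0.5621825899248398 w 0.03582205888856338 y 0.19430621339354937 0.2159414784440883
0.17 24 x mid 0.5618090226228916 w 0.03578662224548834 y 0.19637826974873063 0.2127454509225123
0.175 23 x mid 0.5620425731300513 w 0.03574751844929691 y 0.19320735068923645 0.2142083423315152
0.18 25 x mid 0.5622128342720301 w 0.03578652037170982 y 0.19409143617392077 0.2153552947230296
0.185 22 x mid 0.5620368170360809 w 0.035182750218569536 y 0.19580184761838804 0.21151939814222964
0.19 17 x mid 0.5601664021668442 w 0.03147070567906074 y 0.1960409340245456 0.2079616584681866
min z 0.16072140352301223
spindle 24 x mid 0.5626421422732685 0.5621711476468934 0.012002426848856773 y 0.20511798048026653 0.2088116894958582
```

carry_out(
  deltas=[
    [0,0,0.8,0,0,0,0],
    [0,0,0.8,0,0,0,0],
    [0,0,0.5,0,0,0,0],
    [0,0,0.4,0,0,0,0],
    [0,0,0.4,0,0,0,0],
    [0,0,0.3,0,0,0,0],
    [0,0,0.3,0,0,0,0],
    [0,0,0,0,0,0,0],
  ],
)

```text
time: 7.63
tool_pos: [0.5634, 0.214, 0.1771]
tool_rot: [3.14, -0.0, -0.403]
contact_force: [1.1, -5.2, -4.2]
opening: 0.0136
grip_force: 25.0
```

carry_out(
  deltas=[
    [0.03,0.06,0,0,0,0,0],
    [0,0,0.2,0,0,0,0],
    [0,0,0.2,0,0,0,0],
    [0,0,0.2,0,0,0,0],
    [0,0,0.1,0,0,0,0],
    [0,0,0,0,0,0,0],
    [0,0,0,0,0,0,0],
    [0,0,0,0,0,0,0],
  ],
)

```text
time: 8.3
tool_pos: [0.5634, 0.2139, 0.1705]
tool_rot: [3.141, -0.0, -0.403]
contact_force: [1.4, -5.4, -0.6]
opening: 0.0136
grip_force: 25.0
```

carry_out(
  deltas=[
    [0.02,0.06,0,0,0,0,0],
    [0,0,0.2,0,0,0,0],
    [0,0,0.2,0,0,0,0],
    [0,0,0.2,0,0,0,0],
    [0,0,0.1,0,0,0,0],
    [0,0,0.1,0,0,0,0],
    [0,0,0,0,0,0,0],
    [0,0,0,0,0,0,0],
  ],
)

```text
time: 8.97
tool_pos: [0.5631, 0.2137, 0.1623]
tool_rot: [3.141, 0.0, -0.403]
contact_force: [1.0, -2.4, -1.4]
opening: 0.0139
grip_force: 25.0
```

carry_out(
  deltas=[
    [0,0,0.1,0,0,0,0],
    [0,0,0.1,0,0,0,0],
    [0,0,0.1,0,0,0,0],
    [0,0,0,0,0,0,0],
    [0,0,0,0,0,0,0],
    [0,0,0,0,0,0,0],
    [0,0,0,0,0,0,0],
    [0,0,0,0,0,0,0],
  ],
)

```text
time: 9.63
tool_pos: [0.5633, 0.2136, 0.16]
tool_rot: [-3.141, -0.0, -0.403]
contact_force: [-1.0, -1.6, 3.5]
opening: 0.014
grip_force: 25.0
```

Run:
```python
from m import *
to(.563,.2137,.16,-.4)
s=get('side')
cv2.imwrite('pics/s4.png',cv2.resize(s['image'][110:230,250:370],(480,480),interpolation=3))
```

```text
t 9.63 pos [0.5633 0.2136 0.16  ] rot [-3.1414e+00 -3.0000e-04 -4.0320e-01] F [-1.  -1.6  3.5] M [-0.3   0.16  0.05] open 0.014 grip 25.0 
shift cm [-0.03  0.   -0.  ] turn [-0.    -0.    -0.003]
```

View pics/s4.png

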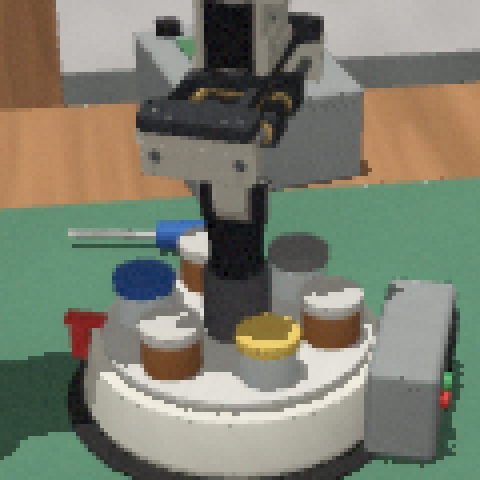

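The knob is home on the collar: the TCP is at 0.160 as predicted, and the force has turned upward. Next is the turn.

carry_out(
  deltas=[
    [0,0,0,0,0,0,0],
    [0,0,0,0,0,0,0],
    [0,0,0,0,0,-0.07,0],
    [0,0,0,0,0,-0.07,0],
    [0,0,0,0,0,-0.07,0],
    [0,0,0,0,0,-0.07,0],
    [0,0,0,0,0,-0.07,0],
    [0,0,0,0,0,0,0],
  ],
  force=45,
)

```text
time: 10.35
tool_pos: [0.5631, 0.2129, 0.16]
tool_rot: [3.14, 0.0, -0.05]
contact_force: [-1.6, -4.7, 5.7]
opening: 0.0135
grip_force: 45.0
```

carry_out(
  deltas=[
    [0,0,0,0,0,-0.08,0],
    [0,0,0,0,0,-0.08,0],
    [0,0,0,0,0,-0.08,0],
    [0,0,0,0,0,-0.08,0],
    [0,0,0,0,0,-0.08,0],
    [0,0,0,0,0,-0.08,0],
    [0,0,0,0,0,0,0],
    [0,0,0,0,0,0,0],
  ],
)

```text
time: 11.02
tool_pos: [0.5637, 0.2135, 0.16]
tool_rot: [3.141, -0.001, 0.425]
contact_force: [0.4, -1.6, 4.2]
opening: 0.0138
grip_force: 45.0
```

Run:
```python
from m import *
to(.563,.2137,.16,.8)
s=get('side')
cv2.imwrite('pics/s5.png',cv2.resize(s['image'][110:230,250:370],(480,480),interpolation=3))
```

```text
t 11.02 pos [0.5637 0.2135 0.16  ] rot [ 3.1412e+00 -1.0000e-03  4.2450e-01] F [ 0.4 -1.6  4.2] M [-0.43 -0.08  0.  ] open 0.0138 grip 45.0 
shift cm [-0.06 -0.04 -0.  ] turn [ 0.001 -0.001 -0.375]
```

View pics/s5.png

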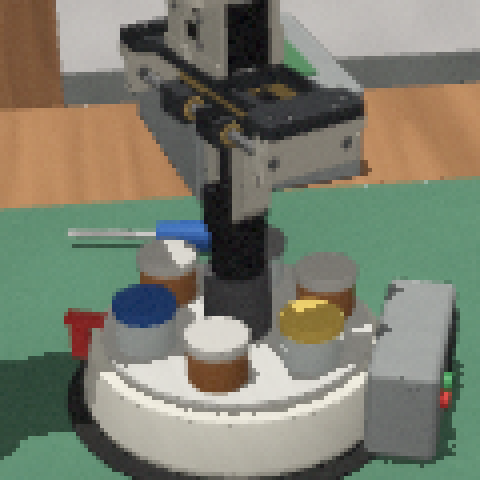

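The carousel is partway: the jars have moved counter-clockwise and the moment is about zero. I'll finish the turn.

carry_out(
  deltas=[
    [0,0,0,0,0,-0.075,0],
    [0,0,0,0,0,-0.075,0],
    [0,0,0,0,0,-0.075,0],
    [0,0,0,0,0,-0.075,0],
    [0,0,0,0,0,-0.05,0],
    [0,0,0,0,0,0,0],
    [0,0,0,0,0,0,0],
    [0,0,0,0,0,0,0],
  ],
)

```text
time: 11.73
tool_pos: [0.5634, 0.2141, 0.16]
tool_rot: [-3.141, -0.001, 0.774]
contact_force: [-0.4, 1.6, 4.9]
opening: 0.0135
grip_force: 45.0
```

Run:
```python
from m import *
import pickle
to(.563,.2137,.16,.8)
s=get('side'); s0=pickle.load(open('side0.pkl','rb'))
# jar lids: yellow & blue position angles, z lid top=.096
for n,c in(('0',s0),('now',s)):
    for nm,f in(('yel',lambda im:(im[...,2]-im[...,0]>100)&(im[...,1]-im[...,0]>80)),('blue',lambda im:(im[...,0]-im[...,2]>70))):
        r=centroid(c,(270,170 if nm=='blue' else 170,75,40),f)
        if r: p=onz(c,r[0],.092)[0]; print(n,nm,r,p,np.arctan2(p[1]-.2137,p[0]-.563),np.hypot(p[1]-.2137,p[0]-.563))
cv2.imwrite('pics/s6.png',cv2.resize(s['image'][110:230,250:370],(480,480),interpolation=3))
```

```text
t 11.73 pos [0.5634 0.2141 0.16  ] rot [-3.1413e+00 -1.1000e-03  7.7360e-01] F [-0.4  1.6  4.9] M [ 0.12  0.05 -0.06] open 0.0135 grip 45.0 
shift cm [-0.05  0.   -0.  ] turn [-0.    -0.001 -0.026]
0 yel (array([316.3539823 , 192.84955752]), np.int32(113)) [0.57455459 0.15210644 0.092     ] -1.3853573839967859 0.06266797621423159
0 blue (array([285.25984252, 179.28346457]), np.int32(127)) [0.4975507 0.2357336 0.092    ] 2.816858789275665 0.06905859967628464
now yel (array([331.71428571, 183.64285714]), np.int32(14)) [0.6233903  0.19327195 0.092     ] -0.3261843871321234 0.06375181508382437
now blue (array([292.53719008, 191.97520661]), np.int32(121)) [0.51192437 0.1656798  0.092     ] -2.3870178123508605 0.07010463267588664
```

View pics/s6.png

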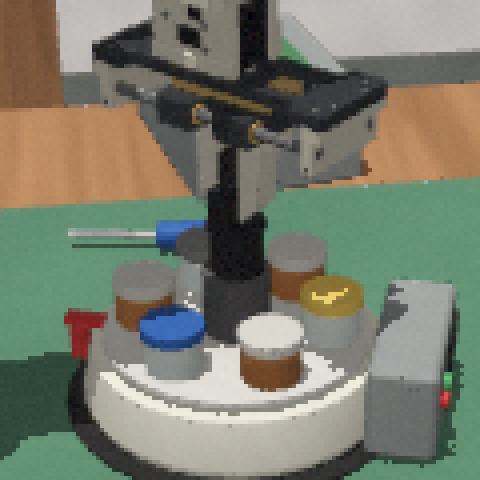

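Blue and yellow lids show a turn of about 1.06–1.08 rad, so the carousel is in the next detent. Release and retreat upward.

carry_out(
  deltas=[
    [0,0,0,0,0,0,0.5],
    [0,0,0,0,0,0,0.5],
    [0,0,0,0,0,0,0.5],
    [0,0,0,0,0,0,0.5],
    [0,0,0,0,0,0,0.5],
    [0,0,0,0,0,0,0.5],
    [0,0,0,0,0,0,0.5],
    [0,0,0,0,0,0,0.5],
  ],
)

```text
time: 12.45
tool_pos: [0.5633, 0.2135, 0.1596]
tool_rot: [3.142, 0.0, 0.777]
contact_force: [-0.1, 1.0, 0.1]
opening: 0.0458
grip_force: 0.0
```

carry_out(
  deltas=[
    [0,0,-1,0,0,0,0.5],
    [0,0,-2,0,0,0,0.5],
    [0,0,-2,0,0,0,0.5],
    [0,0,-2,0,0,0,0.5],
    [0,0,-2,0,0,0,0.5],
    [0,0,-1,0,0,0,0.5],
    [0,0,0,0,0,0,0.5],
    [0,0,0,0,0,0,0.5],
  ],
)

```text
time: 13.12
tool_pos: [0.5632, 0.2135, 0.2598]
tool_rot: [3.141, -0.0, 0.777]
contact_force: [-0.3, 0.3, 0.0]
opening: 0.046
grip_force: 0.0
```

Run:
```python
from m import *
to(.563,.2137,.26,.8)
s=get('side')
for nm,f in(('yel',lambda im:(im[...,2]-im[...,0]>100)&(im[...,1]-im[...,0]>80)),('blue',lambda im:(im[...,0]-im[...,2]>70))):
    r=centroid(s,(270,170,75,40),f); p=onz(s,r[0],.092)[0]; print(nm,r,np.arctan2(p[1]-.2137,p[0]-.563))
P,I,U=cloud(s,290,140,40,50); k=(I.max(1)<60)&(P[:,2]>.10)&(np.abs(P[:,1]-.21)<.035); print('knob top z',np.nanmax(P[k,2]))
cv2.imwrite('pics/s7.png',cv2.resize(s['image'][110:230,250:370],(480,480),interpolation=3))
```

```text
t 13.12 pos [0.5632 0.2135 0.2598] rot [ 3.1412e+00 -4.0000e-04  7.7680e-01] F [-0.3  0.3  0. ] M [ 0.   -0.01 -0.03] open 0.046 grip 0.0 
shift cm [-0.   -0.03 -0.02] turn [ 0.    -0.    -0.023]
yel (array([329.93333333, 185.8       ]), np.int32(15)) -0.5256321656159874
blue (array([292.27906977, 191.60465116]), np.int32(129)) -2.412855195351795
knob top z 0.1791187095497243
```

View pics/s7.png

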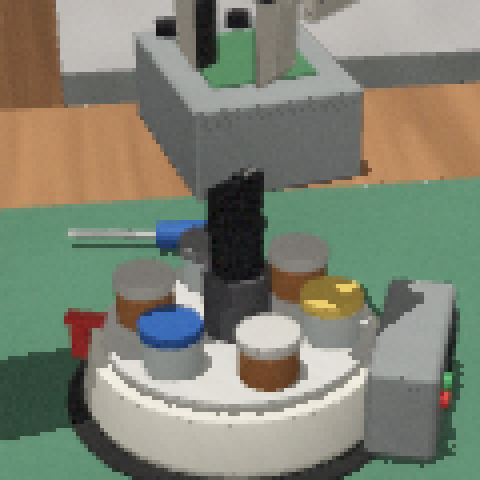

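The knob is free, upright and home. The blue lid turned by 1.054 rad.

```bash
python3 -c "
from cell import robot
print(robot.hand_in())"
```

```text
the job is handed in; nothing more can be done
None
```

The job is handed in at about 13 s of the 51 s: the knob is keyed and home on the collar, and the carousel measured about 1.05 rad counter-clockwise, in the next detent. The gripper was clear and no bystander was touched as far as I could see; the hand-in returned no verdict.

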